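# Quarantine the bad bushes

### The job

Sort the batch of bronze-coloured bushes standing on the bench round the vice and the jig: slide the flush cover of the red quarantine box fully open by pressing on it, put every faulty bush (the undersize ones and the plain sleeves that lack a flange) into the box, and leave the good, full-size flanged bushes standing where they are. Then slide the cover fully shut again and slide the black status tag on the box's hood all the way across so that it shows red instead of green.

Things in the scene. Friction and masses are not known exactly. Their poses are not given: they have to be found in the camera images.
- box: Fixed red quarantine box, 108 x 255 mm, 78 mm high (88.5 mm over its grey hood). Origin under it at bench level, y along its length, x across. The window in its top, y = -118 to +17 mm, is closed by the flush sliding cover; the fixed hood covers y = +17 to +127 mm and carries the status tag. Axes: z up. Walls 10 mm thick.
- cover (a joint): Position of the cover, a flat aluminium plate 86 x 143 x 4 mm with no handle, level with the box walls, black grip ribs at its free (box -y) end. 0 m = shut, 0.09 m = fully open; slides along box +y under the hood, with about 1.5 N friction, and stays where left. Moved by pressing down on it and dragging. Open, about 45 mm of it still shows in front of the hood.
- cover_pad (a point): Point on the cover's upper face, on its centre line, 23 mm from its free end, among the grip ribs, about 79 mm above the bench; moves with the cover. Axes as the box's. With the cover fully open it lies about 21 mm from the edge of the hood, which stands 10 mm above it.
- tag (a joint): Position of the status tag, a flush black plate 43 (box x) x 50 (box y) x 4.5 mm in an 84 x 52 mm frame on the hood. 0 m = the red field is covered and green shows; 0.04 m = green is covered and red shows. It slides along box -x with about 1 N friction, moved by pressing down and dragging.
- tag_pad (a point): Centre of the tag's upper face, 89 mm above the bench (0.5 mm proud of the frame); moves with the tag. Axes as the box's.
- good_a: Good bronze-coloured flanged bush: 36 mm flange 7 mm thick, above it a 24 mm barrel, 28 mm tall in all, with a bore. Stands on its flange on the bench. Origin: centre of the underside, z up its axis. To stay where it is. May be absent.
- good_b: Good bronze-coloured flanged bush: 36 mm flange 7 mm thick, above it a 24 mm barrel, 28 mm tall in all, with a bore. Stands on its flange on the bench. Origin: centre of the underside, z up its axis. To stay where it is. May be absent.
- good_c: Good bronze-coloured flanged bush: 36 mm flange 7 mm thick, above it a 24 mm barrel, 28 mm tall in all, with a bore. Stands on its flange on the bench. Origin: centre of the underside, z up its axis. To stay where it is. May be absent.
- small_a: Reject, undersize flanged bush, same colour and shape as a good one but smaller: 27 mm flange, about 18 mm barrel, 21 mm tall. Starts standing on its flange on the bench, centre at least 65 mm from that of its neighbours. Origin: centre of the underside, z up its axis. Grip it low, across the 27 mm flange (about 5 mm thick), with the fingertips almost on the bench. May be absent.
- small_b: Reject, undersize flanged bush, same colour and shape as a good one but smaller: 27 mm flange, about 18 mm barrel, 21 mm tall. Starts standing on its flange on the bench, centre at least 65 mm from that of its neighbours. Origin: centre of the underside, z up its axis. Grip it low, across the 27 mm flange (about 5 mm thick), with the fingertips almost on the bench. May be absent.
- small_c: Reject, undersize flanged bush, same colour and shape as a good one but smaller: 27 mm flange, about 18 mm barrel, 21 mm tall. Starts standing on its flange on the bench, centre at least 65 mm from that of its neighbours. Origin: centre of the underside, z up its axis. Grip it low, across the 27 mm flange (about 5 mm thick), with the fingertips almost on the bench. May be absent.
- sleeve_a: Reject, plain sleeve of the same colour without any flange: 24 mm outside, 20 mm tall, 11 mm bore. Starts standing on end on the bench, centre at least 65 mm from that of its neighbours. Origin: centre of its lower end, z along its axis. May be absent.
- sleeve_b: Reject, plain sleeve of the same colour without any flange: 24 mm outside, 20 mm tall, 11 mm bore. Starts standing on end on the bench, centre at least 65 mm from that of its neighbours. Origin: centre of its lower end, z along its axis. May be absent.
- well (a point): Centre, on the well's floor 4 mm above the bench, of the part of the well that the open cover bares: 88 (box x) x 90 mm (box y). It lies 73 mm to box -y of the box's origin. The well is 70 mm deep below the cover and runs on for 45 mm to box +y under the open cover. Axes as the box's.
- clamp_jig: Fixed clamping jig, a bystander: white base plate 14 mm high spanning x = -60 to +60 mm, y = -63 to +118 mm in its frame (origin at bench level, z up), a toggle clamp on it up to 76 mm high and its red lever over x = -15 to +15 mm that rises to 123 mm at y = -125 mm. Keep clear.
- vice: Fixed blue bench vice, a bystander: spans x = -40 to +40 mm, y = -118 to +114 mm in its frame (origin at bench level, z up), up to 58 mm high. Keep clear. Bushes stand in front of it and in the gap between it and the jig.
Things that resemble listed ones, but are neither listed nor needed, are in the scene too. Leave any orange or purple look-alike of the small_c alone.

How it is judged:
On the way, in this order (a step that is already met when the one before it is completed fails the run):
1. the cover is slid open (at least 75 of 90 mm) (value of joint cover above 0.075 m), for 0.2 s.
2. every faulty bush lies in the box (x of small_a in the frame of box between -0.046 and 0.046 m and y of small_a in the frame of box between -0.12 and 0.02 m and height (world z) of each of small_a, small_b, small_c, sleeve_a, sleeve_b below 0.072 m and x of small_b in the frame of box between -0.046 and 0.046 m and y of small_b in the frame of box between -0.12 and 0.02 m and x of small_c in the frame of box between -0.046 and 0.046 m and y of small_c in the frame of box between -0.12 and 0.02 m and x of sleeve_a in the frame of box between -0.046 and 0.046 m and y of sleeve_a in the frame of box between -0.12 and 0.02 m and x of sleeve_b in the frame of box between -0.046 and 0.046 m and y of sleeve_b in the frame of box between -0.12 and 0.02 m), for 0.3 s.
3. the cover is shut again (within 6 mm) (value of joint cover below 0.006 m), for 0.2 s.
At the end, for the whole second after the job is handed in: All faulty bushes lie inside the quarantine box below its cover; the cover is shut to within 6 mm; the status tag is slid across at least 34 of its 40 mm (red shows); each good bush still stands at rest, upright within 30 mm of where it stood (all of step 2 and linear speed of each of good_a, good_b, good_c below 0.02 m/s and value of joint cover below 0.006 m and value of joint tag above 0.034 m and distance of each of good_a, good_b, good_c from where it was at the start of the episode below 0.03 m and angle between each of good_a, good_b, good_c's own z axis and vertical below 0.2 rad); the robot touches nothing.
Of small_a, small_b, small_c, sleeve_a, sleeve_b only 4 to 5 are there at a start; the rules pass over those that are not, and their reading is None.
Of good_a, good_b, good_c only 2 to 3 are there at a start; the rules pass over those that are not, and their reading is None.
At some moment in a run one of small_a, small_b, small_c, sleeve_a, sleeve_b may be knocked a few centimetres aside while the robot is not near it.
It also fails if it takes over 208 s, if anything falls off the work surface, if the arm or the gripper's body presses on something with over 40 N, if the wrist force passes 120 N, or if a joint passes its speed limit or range.

### The arm

A 7-joint arm with a two-finger parallel gripper is mounted at the origin on a cart in front of the work surface, level with it; the furniture and walls round the work are solid. World frame = base frame: x ahead of the robot, y to its left, z up, the work surface at z = 0. Lengths are in m, angles in rad, forces in N, time in s.
With the tool pointing down it reaches from about 0.4 to 0.85 m from the base axis. Payload 10.4 kg.
Tool frame: the origin (TCP) lies midway between the tips of the shut fingers; the grasp point (between the pads) lies 19 mm behind it; z points along the fingers, x is the direction in which the jaws open and shut, and the axes are right-handed (so a half turn about z gives the same grasp; the last joint's range is limited). The gripper opens to 85 mm and grips with 20 to 120 N. Pads are 22 mm wide; open, the fingers measure 114 mm over their backs; the gripper's body (76 mm by 85 mm) begins 54 mm behind the grasp point. The pads swing forward as they close: fully open they stand 13 mm farther back than shut.
Start: joints at [-1.346, 0.332, -0.065, 1.46, 0.022, 1.35, -0.088], TCP at [0.153, 0.606, 0.231] pointing down, gripper open.
Joint ranges: [-2.6, 2.6], [-0.5, 2.12], [-1.47, 1.34], [0.16, 2.42], [-1.27, 4.41], [0.06, 2.06], [-2.6, 2.6]. Speed limits (rad/s): [2.22, 2.22, 2.79, 2.79, 3.14, 3.14, 3.14].

### API

Orientations are given as a unit quaternion [x, y, z, w].
In Python, from workcell import monitor, eyes, ticket, models gives the robot as it stands.
- The arm moves only by the tool servo_tool, never from a script. Its argument "motion" is a list of rows, each a list of 7 numbers: the opening, from 0 (shut) to 1 (fully open), then the shift along the tool's x, y, z in m, then the turn, a rotation vector about the tool's x, y, z in degrees. In form: [[fingers, tx, ty, tz, rx, ry, rz], ...]. A call has 1 to 20 rows; each row is the pose to reach, as a shift and turn from the pose commanded when the call began, along the tool's axes at that moment; what a row does not reach only later rows make up. A row lasts 1/8 s, in which the tool goes at most 62.5 mm and 10.7 degrees, less where a joint would pass 70% of its speed; a pose out of reach is approached as far as the arm can. A call with a gripper value outside its range is refused whole. The fingers move at their own pace and stop on an object; "grip_force" is the grip in N (left out, the last holds). Time passes only in rows, so rows that repeat a pose let the fingers close. It gives the time, the measured TCP pose, the force and the opening at its end, in the units of the state.
- monitor.get_obs(): the state, without advancing time (a new reading comes with each control period).
- eyes.camera(name): name is "scene" or "top" or "wrist"; returns (picture, depth): 400x640x3 uint8, blue, green, red; 400x640 float32, m along the optical axis (not along the pixel's ray), 0 where there is no reading.
- eyes.camera_info(name): a dict with "intrinsics" (3x3 intrinsics, pixels), "k1" (the pictures are not rectified: a ray, as slopes to the right and down, at radius r is drawn at 1 + k1 r^2 times it, then the intrinsics apply), "extrinsics" (4x4, takes a point from world to camera coordinates); the wrist camera has in their place "tool_from_camera" (4x4, takes a point from camera to tool coordinates, whose origin is the TCP and whose axes are the tool frame's). Camera axes: x right, y down, z forward; pixel columns grow to the right and rows downward; lengths in m; the calibration is good to about 2 mm. A picture is of the moment at which its call begins: read the wrist's pose just before it. camera_info takes no time and is no camera call.
- ticket.hand_in(): hands the job in, once; it reports no verdict.
Trained networks look in the newest picture that a camera, given by its name, has taken for a name from the list of things; names that differ only in an ending like _2 or _b are one class to them, and where a whole thing is asked for, a point or a joint stands for the part that bears it (a point fixed in the world has none). Each returns a list of dicts, best first, with "confidence" (0 to 1); they miss things now and then, are a little off and sometimes report something else, mostly with a low value. They report only what shows in the picture. A call takes as long as a camera call. They do not tell look-alikes from the thing itself.
- models.boxes_of(camera, thing): "point" ([x, y, z] in m, in the coordinates of the camera as it stood for that picture, good to about 4 mm: the middle of the surface that is visible of it).
The state is a dict: "clock": time; "joint_pos": joint angles; "joint_velocities": joint speeds; "tau": joint torques, N m; "position": TCP position; "ee_rot": TCP orientation; "ft_force": force on the tool from outside, world axes, zero at the start; "torque": the same for the moment, N m; "grip_width": opening from 0.0 (shut) to 1.0 (fully open).
Only numpy, scipy, OpenCV 4.12 (cv2) and the standard library are available. Lean on these libraries where they do the work, as an engineer would, in place of code of your own. Each camera call takes 0.05 s, during which the arm holds its last target. There are 200 camera calls.

## Working session

There is one attempt and no reset: what is moved stays moved. The work goes in short steps, Python scripts to look and compute and a tool call to move; the robot and the scene stay as the last step left them, time stands still between calls to the robot, and variables do not carry over. Pictures are saved under pics/ and viewed, about 12 in all and at most 16, crops included, and the job is handed in when it is done.

Besides the shell and the picture viewer there is one more tool, called after ">>>" in YAML: its name, and indented under it one key for each argument. servo_tool: Moves the arm, as the interface text tells. Its arguments: {"type":"object","properties":{"motion":{"type":"array"},"grip_force":{"type":"number"}},"required":["motion"]}

```bash
ls; mkdir -p pics; cat > h.py <<'E'
import numpy as np, cv2
from workcell import monitor, eyes, ticket, models
from scipy.spatial.transform import Rotation as R
def toolT():
    o=monitor.get_obs(); T=np.eye(4); T[:3,:3]=R.from_quat(o['ee_rot']).as_matrix(); T[:3,3]=o['position']; return T
def w_from_c(cam,T=None):
    i=eyes.camera_info(cam)
    if cam=='wrist': return (toolT() if T is None else T)@np.array(i['tool_from_camera'])
    return np.linalg.inv(np.array(i['extrinsics']))
def shot(cam,fn=None):
    T=w_from_c(cam); p,d=eyes.camera(cam)
    if fn: cv2.imwrite('pics/'+fn,p)
    return p,d,T
def cloud(cam,d,T):
    i=eyes.camera_info(cam);K=np.array(i['intrinsics'])
    v,u=np.mgrid[0:400,0:640]
    pts=np.stack([u.ravel(),v.ravel()],1).astype(float)[:,None]
    r=cv2.undistortPoints(pts,K,np.array([i['k1'],0,0,0.])).reshape(400,640,2)
    P=np.concatenate([r*d[...,None],d[...,None]],2)
    return P@T[:3,:3].T+T[:3,3]
def proj(cam,X,T):
    i=eyes.camera_info(cam);K=np.array(i['intrinsics'])
    X=np.atleast_2d(X)-T[:3,3]; c=X@T[:3,:3]
    return cv2.projectPoints(c[:,None],np.zeros(3),np.zeros(3),K,np.array([i['k1'],0,0,0.]))[0].reshape(-1,2)
def find(cam,thing,T,n=6):
    return [(np.round(T[:3,:3]@np.array(b['point'])+T[:3,3],4).tolist(),round(b['confidence'],2)) for b in models.boxes_of(cam,thing)[:n]]
E
python3 - <<'E'
from h import *
o=monitor.get_obs()
for k,v in o.items(): print(k,np.round(v,3))
for c in ['top','scene']:
    p,d,T=shot(c,c+'0.png'); print(c,T[:3,3], T[:3,2],(d>0).mean())
    np.save(c+'0.npy',cloud(c,d,T))
    for t in ['box','cover','cover_pad','tag','tag_pad','good_a','small_a','sleeve_a','clamp_jig','vice']: print(t,find(c,t,T))
print(eyes.camera_info('wrist'))
E
```

```text
pics
clock 0.0
joint_pos [-1.346  0.333 -0.065  1.461  0.022  1.35  -0.089]
joint_velocities [-0.     0.    -0.     0.    -0.    -0.003  0.   ]
tau [ 0.0000e+00 -6.2543e+01  5.0000e-02 -3.9161e+01  1.6000e-02  1.0000e-02
 -0.0000e+00]
position [0.153 0.606 0.231]
ee_rot [ 0.789  0.614 -0.001  0.   ]
ft_force [-0.076 -0.824  0.268]
torque [ 0.006 -0.001  0.006]
grip_width 1.0
top [0.27367156 0.09954028 1.18174393] [ 0.19811025 -0.00650718 -0.98015814] 0.9958515625
box [([0.5022, -0.1781, 0.0772], 0.82)]
cover [([0.4589, -0.1846, 0.0816], 0.97)]
cover_pad [([0.4589, -0.181, 0.0808], 0.63)]
tag [([0.5794, -0.2112, 0.0896], 0.53)]
tag_pad [([0.5789, -0.2049, 0.0856], 0.85)]
good_a [([0.4059, 0.0665, 0.0099], 0.69)]
small_a [([0.3936, 0.4229, 0.012], 0.59), ([0.406, 0.1587, 0.0005], 0.57), ([0.6314, 0.1125, 0.0089], 0.56), ([0.4238, -0.0063, 0.0041], 0.53), ([0.4011, -0.0791, 0.0082], 0.53)]
sleeve_a [([0.5866, 0.1858, 0.0214], 0.58)]
clamp_jig []
vice []
scene [ 0.04828002 -0.3961804   0.59160406] [ 0.56325802  0.56859673 -0.59953161] 0.9958203125
box [([0.4718, -0.2044, 0.0792], 0.75)]

[... 383 characters left out ...]
, 0.66), ([0.6287, 0.1031, 0.012], 0.59), ([0.4086, 0.1484, 0.0125], 0.4)]
sleeve_a []
clamp_jig []
vice [([0.4233, -0.011, 0.0097], 0.48)]
{'intrinsics': array([[316.91068171,   0.        , 318.4166692 ],
       [  0.        , 316.91068171, 196.31372165],
       [  0.        ,   0.        ,   1.        ]]), 'k1': -0.016828956338186655, 'tool_from_camera': array([[ 9.99999508e-01, -9.62240976e-04,  2.41029855e-04,
        -2.33760076e-04],
       [ 8.54210701e-04,  9.58848174e-01,  2.83918032e-01,
        -7.29966800e-02],
       [-5.04308600e-04, -2.83917686e-01,  9.58848525e-01,
        -1.43014820e-01],
       [ 0.00000000e+00,  0.00000000e+00,  0.00000000e+00,
         1.00000000e+00]])}
```

View pics/top0.png

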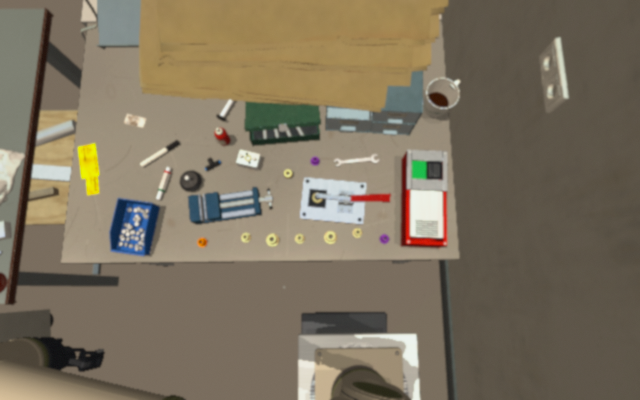

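View pics/scene0.png

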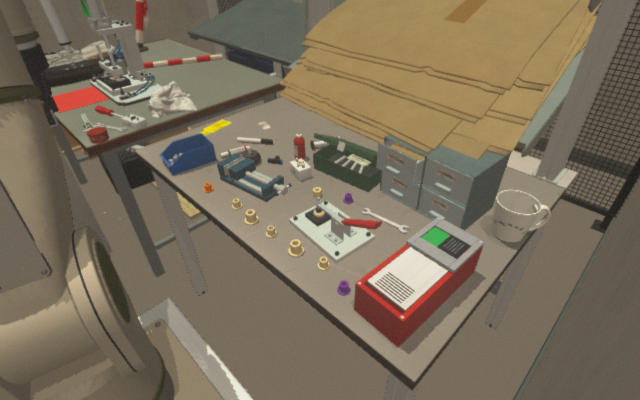

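The top view shows six bronze bushes at (246,238), (272,240), (299,239), (330,237), (357,233) and (288,173). The ones at 272 and 330 look larger, so probably good. Orange (202,242) and purple (384,239), (315,161) are look-alikes. The red box is at (425,198), with the vice at (225,205) and the jig at (333,200).

```bash
python3 - <<'E'
from h import *
for c in ['top','scene']:
    P=np.load(c+'0.npy'); p=cv2.imread(f'pics/{c}0.png'); hsv=cv2.cvtColor(p,cv2.COLOR_BGR2HSV)
    T=w_from_c(c)
    tab=P[(abs(P[...,2])<.02)&(P[...,0]>.37)&(P[...,0]<.7)&(abs(P[...,1])<.4)]
    print(c,'table z',np.median(tab[:,2]))
    m=(P[...,2]>.006)&(P[...,2]<.05)&(P[...,0]>.3)&(P[...,0]<.72)&(P[...,1]>-.14)&(P[...,1]<.4)
    n,l,s,_=cv2.connectedComponentsWithStats(m.astype(np.uint8))
    for k in range(1,n):
        if 15<s[k,4]<900:
            q=P[l==k]; print(s[k],np.round(q.min(0),3),np.round(q.max(0),3),'mid',np.round((q.min(0)+q.max(0))/2,3),hsv[l==k].mean(0).round())
    b=P[(P[...,2]>.065)&(P[...,2]<.1)&(P[...,1]<-.1)&(P[...,1]>-.3)&(P[...,0]<.66)&(P[...,0]>.33)]
    b=b[np.abs(b[:,0]-.5)<.16]
    print('box',b.min(0),b.max(0),cv2.minAreaRect((b[:,:2]*1000).astype(np.float32)))
    # coloured: green
    g=(hsv[...,0]>50)&(hsv[...,0]<75)&(hsv[...,1]>150)&(P[...,2]>.07)&(P[...,2]<.1)
    print('green',P[g].mean(0), cv2.minAreaRect((P[g][:,:2]*1000).astype(np.float32)))
    for a,bb in [((.3,.4),(-.28,-.1)),((.6,.66),(-.3,-.1))]: pass
# crop
p=cv2.imread('pics/top0.png')[140:260,180:460]; cv2.imwrite('pics/topc.png',cv2.resize(p,None,fx=2.8,fy=2.8,interpolation=cv2.INTER_CUBIC))
E
```

```text
top table z 0.0005614144073842198
[369 126  34  10 209] [ 0.7   -0.14   0.006] [ 0.72  -0.047  0.05 ] mid [ 0.71  -0.094  0.028] [ 51.  18. 117.]
[250 131  70  15 476] [0.678 0.098 0.006] [0.72  0.295 0.05 ] mid [0.699 0.196 0.028] [52. 59. 70.]
[340 131  13   2  17] [0.709 0.003 0.022] [0.714 0.037 0.032] mid [0.711 0.02  0.027] [ 22.  34. 121.]
[249 132   3   8  22] [0.683 0.295 0.008] [0.717 0.297 0.05 ] mid [0.7   0.296 0.029] [46. 57. 76.]
[217 134  13  12  70] [0.679 0.358 0.006] [0.712 0.388 0.05 ] mid [0.695 0.373 0.028] [  8. 134.  96.]
[236 150  25  20 360] [0.605 0.268 0.006] [0.657 0.334 0.047] mid [0.631 0.301 0.027] [ 35.  23. 206.]
[310 157   8   7  36] [0.622 0.104 0.006] [0.638 0.125 0.025] mid [0.63  0.114 0.016] [145. 142. 131.]
[401 158   8  89 265] [ 0.381 -0.14   0.006] [ 0.634 -0.126  0.05 ] mid [ 0.507 -0.133  0.028] [  4. 170.  96.]
[214 161   7   6  27] [0.618 0.384 0.006] [0.631 0.4   0.018] mid [0.624 0.392 0.012] [46. 52. 67.]
[284 170   8   9  52] [0.579 0.179 0.008] [0.601 0.199 0.023] mid [0.59  0.189 0.015] [ 27.  94. 195.]
[354 229   8  11  39] [ 0.4
[... 2376 characters left out ...]
33] mid [0.412 0.067 0.019] [ 20.  98. 175.]
[319 256  11  14  96] [ 0.413 -0.019  0.006] [0.437 0.001 0.025] mid [ 0.425 -0.009  0.015] [ 20.  98. 172.]
[338 280  12  14 115] [ 0.394 -0.094  0.006] [ 0.416 -0.074  0.025] mid [ 0.405 -0.084  0.015] [148.  99. 116.]
[354 294   6  17  67] [ 0.385 -0.14   0.007] [ 0.388 -0.128  0.05 ] mid [ 0.387 -0.134  0.029] [  4. 137. 104.]
box [ 0.37996328 -0.24953392  0.06500087] [ 0.64074131 -0.12801224  0.09326054] ((510.5191650390625, -189.5946807861328), (109.95945739746094, 257.2509765625), 86.81004333496094)
green [ 0.58777191 -0.17140563  0.08617649] ((586.935791015625, -170.4925079345703), (32.79521179199219, 41.95894241333008), 85.89028930664062)
```

View pics/topc.png

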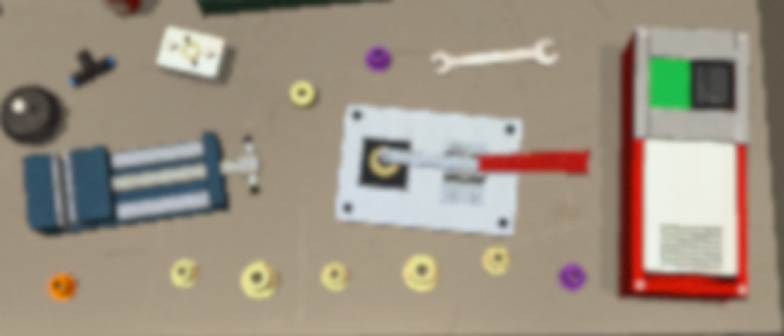

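Two good bushes stand at about (0.405,0.230) and (0.410,0.068). The smalls are near (0.414,0.303), (0.409,0.155) and (0.421,-0.008), and a sleeve is near (0.592,0.188). That makes four rejects, and the bush in the jig's clamp is a bystander. The box origin is about (0.508,-0.188), with box y at -3.2° in world.

>>> servo_tool:
  motion:
    - [0.6, -0.06, 0.05, -0.01, 0, 0, 0]
    - [0.6, -0.11, 0.1, -0.02, 0, 0, -5]
    - [0.6, -0.16, 0.15, -0.03, 0, 0, -11]
    - [0.6, -0.21, 0.19, -0.03, 0, 0, -11]
    - [0.6, -0.26, 0.23, -0.03, 0, 0, -11]
    - [0.6, -0.3, 0.27, -0.03, 0, 0, -11]
    - [0.6, -0.343, 0.3, -0.03, 0, 0, -11]
    - [0.6, -0.343, 0.3, -0.03, 0, 0, -11]
    - [0.6, -0.343, 0.3, -0.03, 0, 0, -11]
    - [0.6, -0.343, 0.3, -0.03, 0, 0, -11]
    - [0.6, -0.343, 0.3, -0.03, 0, 0, -11]

```text
clock: 2.48
position: [0.3595, 0.2009, 0.2612]
ee_rot: [0.726, 0.688, -0.0, 0.0]
ft_force: [1.0, -0.1, 0.0]
grip_width: 0.601
```

```bash
cat >> h.py <<'E'
def to(x,y,z,yaw=-3.2):
    """shift & turn in tool axes to reach world x,y,z with tool y at azimuth yaw, pointing down"""
    T=toolT(); t=np.radians(yaw); Y=np.array([np.cos(t),np.sin(t),0]);Z=np.array([0,0,-1.]);X=np.cross(Y,Z)
    Rd=np.stack([X,Y,Z],1); d=T[:3,:3].T@(np.array([x,y,z])-T[:3,3]); r=R.from_matrix(T[:3,:3].T@Rd).as_rotvec(degrees=True)
    return np.round(d,4).tolist(),np.round(r,2).tolist()
def st():
    o=monitor.get_obs(); print('t',round(o['clock'],2),'pos',np.round(o['position'],4),'f',np.round(o['ft_force'],1),'grip',round(o['grip_width'],3))
def blobs(cam='wrist',fn=None,zlo=.006,zhi=.045):
    p,d,T=shot(cam,fn); P=cloud(cam,d,T); hsv=cv2.cvtColor(p,cv2.COLOR_BGR2HSV)
    m=(P[...,2]>zlo)&(P[...,2]<zhi)&(P[...,0]>.33)&(P[...,0]<.68)&(P[...,1]>-.13)&(P[...,1]<.42)&(d>0)
    n,l,s,_=cv2.connectedComponentsWithStats(m.astype(np.uint8)); out=[]
    for k in range(1,n):
        q=P[l==k]; e=np.ptp(q,axis=0)
        if s[k,4]>60 and max(e[:2])<.06 and min(e[:2])>.012:
            top=q[q[:,2]>q[:,2].max()-.005]
            print('px',(s[k,:2]+s[k,2:4]//2).tolist(),'mid',np.round((q.min(0)+q.max(0))/2,3)[:2],'topmid',np.round((top.min(0)+top.max(0))/2,3)[:2],'ext',np.round(e[:2],3),'h',round(q[:,2].max(),3),'hsv',hsv[l==k].mean(0).round())
    return p,P,T
E
python3 - <<'E'
from h import *
st(); p,P,T=blobs('wrist','w1.png')
np.save('w1.npy',P)
for t in ['cover_pad','small_a','sleeve_a','good_a']: print(t,find('wrist',t,T))
b=P[(P[...,2]>.07)&(P[...,2]<.083)&(P[...,1]<-.1)&(P[...,1]>-.3)]
print(len(b),b.min(0) if len(b) else '')
print('above cover',to(.413,-.183,.13))
E
```

```text
t 2.48 pos [0.3595 0.2009 0.2612] f [ 1.  -0.1  0. ] grip 0.601
px [344, 196] mid [0.403 0.232] topmid [0.405 0.231] ext [0.029 0.031] h 0.03 hsv [ 23.  92. 197.]
px [402, 200] mid [0.412 0.305] topmid [0.412 0.306] ext [0.019 0.018] h 0.023 hsv [ 21. 101. 182.]
px [219, 208] mid [0.411 0.068] topmid [0.41  0.069] ext [0.031 0.027] h 0.03 hsv [ 20. 104. 153.]
px [285, 202] mid [0.407 0.156] topmid [0.407 0.156] ext [0.018 0.018] h 0.023 hsv [ 24.  90. 202.]
px [105, 209] mid [ 0.405 -0.081] topmid [ 0.404 -0.081] ext [0.02  0.019] h 0.023 hsv [144. 154. 108.]
px [164, 219] mid [ 0.422 -0.006] topmid [ 0.422 -0.006] ext [0.017 0.018] h 0.023 hsv [ 21. 103. 153.]
px [359, 274] mid [0.503 0.245] topmid [0.503 0.245] ext [0.034 0.033] h 0.045 hsv [ 29.  33. 158.]
px [354, 296] mid [0.534 0.238] topmid [0.533 0.237] ext [0.022 0.015] h 0.045 hsv [ 32.  32. 136.]
px [319, 322] mid [0.594 0.188] topmid [0.594 0.188] ext [0.024 0.022] h 0.021 hsv [ 24.  98. 188.]
px [379, 338] mid [0.625 0.276] topmid [0.619 0.275] ext [0.037 0.018] h 0.035 hsv [ 22.  38. 121.]
cover_pad [([0.4761, -0.1622, 0.0785], 0.62), ([0.5899, 0.1858, 0.0168], 0.31)]
small_a [([0.4024, -0.0757, 0.0065], 0.68), ([0.4083, 0.3002, 0.0103], 0.62), ([0.3932, 0.4215, 0.0096], 0.6), ([0.6265, 0.1146, 0.0004], 0.59), ([0.4207, -0.0045, 0.0124], 0.57), ([0.4056, 0.1529, 0.0099], 0.53)]
sleeve_a [([0.5878, 0.187, 0.0169], 0.85), ([0.4694, -0.1599, 0.0787], 0.43)]
good_a [([0.3986, 0.229, 0.0118], 0.94), ([0.4047, 0.0753, 0.0146], 0.83), ([0.5804, -0.1999, 0.0921], 0.17)]
5515 [ 0.38164653 -0.20420796  0.07000782]
above cover ([-0.3796, 0.0742, 0.1313], [-0.0, 0.01, 0.04])
```

>>> servo_tool:
  motion:
    - [0, -0.06, 0.01, 0, 0, 0, 0]
    - [0, -0.12, 0.02, 0, 0, 0, 0]
    - [0, -0.18, 0.03, 0, 0, 0, 0]
    - [0, -0.24, 0.04, 0.01, 0, 0, 0]
    - [0, -0.3, 0.06, 0.03, 0, 0, 0]
    - [0, -0.35, 0.07, 0.05, 0, 0, 0]
    - [0, -0.38, 0.074, 0.06, 0, 0, 0]
    - [0, -0.38, 0.074, 0.06, 0, 0, 0]
    - [0, -0.38, 0.074, 0.06, 0, 0, 0]

```text
clock: 3.85
position: [0.4129, -0.1828, 0.2014]
ee_rot: [0.726, 0.687, 0.0, -0.0]
ft_force: [-0.5, 0.7, 1.0]
grip_width: -0.002
```

```bash
python3 - <<'E'
from h import *
st(); p,d,T=shot('wrist','w2.png'); P=cloud('wrist',d,T); np.save('w2.npy',P)
for t in ['cover_pad','tag_pad','cover']: print(t,find('wrist',t,T,2))
b=P[(P[...,2]>.06)&(P[...,2]<.1)&(P[...,1]<-.1)&(P[...,1]>-.27)&(P[...,0]<.66)&(d>0)]
print(b.min(0),b.max(0),cv2.minAreaRect((b[:,:2]*1000).astype(np.float32)))
c=(abs(P[...,0]-.42)<.02)&(abs(P[...,1]+.183)<.03); print('cover z',np.median(P[c][:,2]))
h=(abs(P[...,0]-.54)<.004)&(abs(P[...,1]+.19)<.03); print('hood z',np.median(P[h][:,2]))
# hood front edge along box line y=-.19
for x in np.arange(.5,.54,.004):
    q=P[(abs(P[...,0]-x)<.002)&(abs(P[...,1]+.188)<.03)&(d>0)]; print(round(x,3),round(np.median(q[:,2]),4),end='; ')
print(to(.413,-.183,.1))
E
```

```text
t 3.85 pos [ 0.4129 -0.1828  0.2014] f [-0.5  0.7  1. ] grip -0.002
cover_pad [([0.4371, -0.1832, 0.0794], 0.85)]
tag_pad [([0.5634, -0.1923, 0.0912], 0.5)]
cover [([0.429, -0.1829, 0.0777], 0.98)]
[ 0.37771085 -0.24196894  0.06000621] [ 0.57762903 -0.12723415  0.09052402] ((478.9141845703125, -186.178955078125), (108.34638977050781, 197.35757446289062), 86.71066284179688)
cover z 0.2531618658377983
hood z 0.08874002901651634
0.5 nan; 0.504 nan; 0.508 nan; 0.512 nan; 0.516 nan; 0.52 nan; 0.524 nan; 0.528 nan; 0.532 nan; 0.536 nan; 0.54 0.0888; ([-0.0003, -0.0, 0.1015], [0.03, -0.03, 0.1])
  return _methods._mean(a, axis=axis, dtype=dtype,
  ret = ret.dtype.type(ret / rcount)
```

View pics/w2.png

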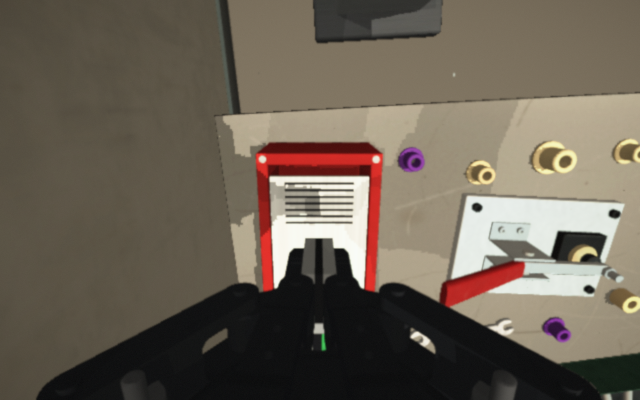

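The wrist view shows the box front at row ~150, the ribs at (318,203) and the fingers above the cover. The box origin checks out at (0.508,-0.188). Next I press down.

>>> servo_tool:
  motion:
    - [0, 0, 0, 0.05, 0, 0, 0]
    - [0, 0, 0, 0.1, 0, 0, 0]
    - [0, 0, 0, 0.115, 0, 0, 0]
    - [0, 0, 0, 0.118, 0, 0, 0]
    - [0, 0, 0, 0.12, 0, 0, 0]
    - [0, 0, 0, 0.122, 0, 0, 0]
    - [0, 0, 0, 0.123, 0, 0, 0]
    - [0, 0, 0, 0.123, 0, 0, 0]

```text
clock: 5.05
position: [0.4131, -0.1836, 0.0786]
ee_rot: [0.727, 0.687, 0.001, 0.0]
ft_force: [-0.3, 0.2, 3.2]
grip_width: -0.003
```

>>> servo_tool:
  motion:
    - [0, 0, 0, 0.001, 0, 0, 0]
    - [0, 0, 0, 0.002, 0, 0, 0]
    - [0, 0, 0, 0.003, 0, 0, 0]
    - [0, 0, 0, 0.003, 0, 0, 0]

```text
clock: 5.55
position: [0.4169, -0.1839, 0.0783]
ee_rot: [0.726, 0.687, 0.003, 0.002]
ft_force: [-0.5, 5.0, 33.6]
grip_width: -0.001
```

>>> servo_tool:
  motion:
    - [0, 0, 0.0, -0.001, 0, 0, 0]
    - [0, 0, 0.01, -0.001, 0, 0, 0]
    - [0, 0, 0.02, -0.001, 0, 0, 0]
    - [0, 0, 0.03, -0.001, 0, 0, 0]
    - [0, 0, 0.04, -0.001, 0, 0, 0]
    - [0, 0, 0.05, -0.001, 0, 0, 0]

```text
clock: 6.3
position: [0.4654, -0.1866, 0.0784]
ee_rot: [0.726, 0.687, 0.002, 0.001]
ft_force: [-1.5, 3.7, 24.3]
grip_width: 0.004
```

>>> servo_tool:
  motion:
    - [0, 0, 0.01, -0.0005, 0, 0, 0]
    - [0, 0, 0.02, -0.0005, 0, 0, 0]
    - [0, 0, 0.03, -0.0005, 0, 0, 0]
    - [0, 0, 0.036, -0.0005, 0, 0, 0]
    - [0, 0, 0.04, -0.0005, 0, 0, 0]
    - [0, 0, 0.04, -0.0005, 0, 0, 0]

```text
clock: 7.05
position: [0.502, -0.1896, 0.0784]
ee_rot: [0.727, 0.687, -0.0, -0.001]
ft_force: [-12.4, 2.5, 28.0]
grip_width: -0.001
```

>>> servo_tool:
  motion:
    - [0, 0, 0, -0.04, 0, 0, 0]
    - [0, 0, 0, -0.1, 0, 0, 0]
    - [0.55, 0, -0.05, -0.122, 0, 0, 0]
    - [0.55, 0.02, -0.09, -0.122, 0, 0, 0]
    - [0.55, 0.04, -0.09, -0.122, 0, 0, 0]
    - [0.55, 0.04, -0.09, -0.122, 0, 0, 0]

```text
clock: 7.8
position: [0.4147, -0.1421, 0.1989]
ee_rot: [0.725, 0.688, 0.001, -0.001]
ft_force: [0.4, 0.0, 0.0]
grip_width: 0.549
```

```bash
python3 - <<'E'
from h import *
st(); p,P,T=blobs('wrist','w3.png')
t=np.radians(-3.2); by=np.array([np.cos(t),np.sin(t)]); bx=np.array([np.sin(t),-np.cos(t)])
rel=P[...,:2]-np.array([.5077,-.188]); X=rel@bx; Y=rel@by
for y in np.arange(-.125,.02,.008):
    m=(abs(X)<.03)&(abs(Y-y)<.003)&(P[...,2]<.1); print(round(y,3),m.sum(), round(np.median(P[m][:,2]),3) if m.sum() else '',end='; ')
print(to(.422,-.006,.06))
E
```

```text
t 7.8 pos [ 0.4147 -0.1421  0.1989] f [0.4 0.  0. ] grip 0.549
px [518, 159] mid [0.411 0.067] topmid [0.41  0.069] ext [0.031 0.028] h 0.03 hsv [ 23.  91. 176.]
px [599, 154] mid [0.408 0.154] topmid [0.408 0.154] ext [0.017 0.018] h 0.023 hsv [ 22.  98. 163.]
px [375, 162] mid [ 0.404 -0.082] topmid [ 0.404 -0.082] ext [0.018 0.018] h 0.024 hsv [145. 150. 137.]
px [446, 176] mid [ 0.423 -0.007] topmid [ 0.423 -0.007] ext [0.019 0.018] h 0.023 hsv [ 21.  97. 184.]
px [595, 303] mid [0.593 0.187] topmid [0.593 0.187] ext [0.024 0.024] h 0.022 hsv [ 22. 101. 170.]
-0.125 1215 0.064; -0.117 214 0.078; -0.109 0 ; -0.101 246 0.004; -0.093 323 0.004; -0.085 310 0.004; -0.077 296 0.004; -0.069 281 0.004; -0.061 285 0.004; -0.053 274 0.004; -0.045 261 0.004; -0.037 255 0.004; -0.029 341 0.005; -0.021 447 0.005; -0.013 395 0.078; -0.005 383 0.078; 0.003 385 0.078; 0.011 312 0.079; 0.019 507 0.086; ([0.1372, -0.0006, 0.1392], [0.05, -0.09, 0.1])
```

View pics/w3.png

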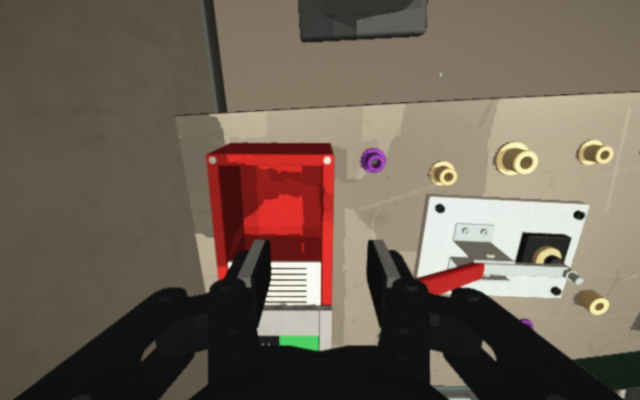

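The cover is fully open (its edge is at box y ≈ -0.025). The view shows the well at (265,210) and the small bush at (446,176). Now small_c.

>>> servo_tool:
  motion:
    - [0.55, 0.05, 0, 0, 0, 0, 0]
    - [0.55, 0.11, 0, 0.04, 0, 0, 0]
    - [0.55, 0.137, 0, 0.09, 0, 0, 0]
    - [0.55, 0.137, 0, 0.14, 0, 0, 0]
    - [0.55, 0.137, 0, 0.17, 0, 0, 0]
    - [0.55, 0.137, 0, 0.19, 0, 0, 0]
    - [0.55, 0.137, 0, 0.197, 0, 0, 0]
    - [0.55, 0.137, 0, 0.198, 0, 0, 0]
    - [0.55, 0.137, 0, 0.198, 0, 0, 0]
    - [0.2, 0.137, 0, 0.198, 0, 0, 0]
    - [0.2, 0.137, 0, 0.198, 0, 0, 0]
    - [0.2, 0.137, 0, 0.198, 0, 0, 0]
    - [0.2, 0.137, 0, 0.198, 0, 0, 0]
  grip_force: 35

```text
clock: 9.48
position: [0.4231, -0.0067, 0.0015]
ee_rot: [0.727, 0.687, 0.001, -0.0]
ft_force: [-2.1, 0.4, 8.9]
grip_width: 0.272
```

>>> servo_tool:
  motion:
    - [0, 0, 0, 0, 0, 0, 0]
    - [0, 0, 0, 0, 0, 0, 0]
    - [0, 0, 0, -0.02, 0, 0, 0]
    - [0, 0, 0, -0.06, 0, 0, 0]
    - [0, 0, 0, -0.11, 0, 0, 0]
    - [0, 0, 0, -0.13, 0, 0, 0]
    - [0, 0, 0, -0.13, 0, 0, 0]

```text
clock: 10.35
position: [0.4235, -0.0064, 0.1322]
ee_rot: [0.726, 0.687, 0.002, -0.0]
ft_force: [-0.6, -0.5, -1.6]
grip_width: 0.274
```

```bash
python3 - <<'E'
from h import *
st(); p,P,T=blobs('wrist','w4.png')
cv2.imwrite('pics/w4c.png',p[130:400,160:480])
print(to(.435,-.184,.131))
E
```

```text
t 10.35 pos [ 0.4235 -0.0064  0.1322] f [-0.6 -0.5 -1.6] grip 0.274
px [601, 153] mid [0.404 0.23 ] topmid [0.405 0.23 ] ext [0.029 0.027] h 0.03 hsv [ 22.  97. 161.]
px [509, 163] mid [0.408 0.155] topmid [0.408 0.155] ext [0.019 0.019] h 0.023 hsv [ 23.  93. 173.]
px [407, 171] mid [0.412 0.07 ] topmid [0.411 0.069] ext [0.031 0.032] h 0.031 hsv [ 22.  93. 187.]
px [228, 174] mid [ 0.404 -0.082] topmid [ 0.404 -0.082] ext [0.018 0.018] h 0.023 hsv [144. 155.  87.]
px [320, 292] mid [ 0.521 -0.012] topmid [0.497 0.008] ext [0.049 0.044] h 0.045 hsv [ 47.  13. 213.]
px [610, 371] mid [0.631 0.295] topmid [0.632 0.287] ext [0.048 0.059] h 0.045 hsv [ 24.  38. 142.]
px [438, 383] mid [0.636 0.107] topmid [0.636 0.107] ext [0.013 0.012] h 0.023 hsv [145. 127. 129.]
([-0.1765, 0.0221, -0.0003], [0.06, -0.11, 0.03])
```

View pics/w4c.png

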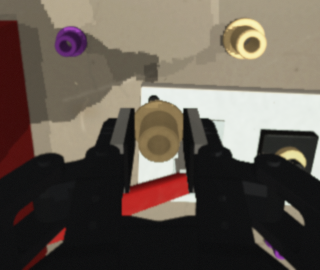

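The bush is held firmly by its flange (crop centre (160,130)). Now into the well.

>>> servo_tool:
  motion:
    - [0, -0.06, 0.01, -0.01, 0, 0, 0]
    - [0, -0.12, 0.022, -0.01, 0, 0, 0]
    - [0, -0.17, 0.022, -0.01, 0, 0, 0]
    - [0, -0.177, 0.022, 0.0, 0, 0, 0]
    - [0, -0.177, 0.022, 0.05, 0, 0, 0]
    - [0, -0.177, 0.022, 0.08, 0, 0, 0]
    - [0, -0.177, 0.022, 0.085, 0, 0, 0]
    - [0.5, -0.177, 0.022, 0.085, 0, 0, 0]
    - [0.5, -0.177, 0.022, 0.085, 0, 0, 0]
    - [0.5, -0.177, 0.022, 0.085, 0, 0, 0]
    - [0.5, -0.177, 0.022, 0.03, 0, 0, 0]
    - [0.5, -0.177, 0.022, -0.03, 0, 0, 0]
    - [0.5, -0.12, 0.01, -0.07, 0, 0, 0]
    - [0.5, -0.06, 0, -0.07, 0, 0, 0]
    - [0.5, 0, 0, -0.07, 0, 0, 0]
    - [0.5, 0.06, -0.005, -0.07, 0, 0, 0]
    - [0.5, 0.1, -0.005, -0.07, 0, 0, 0]
    - [0.5, 0.1, -0.005, -0.07, 0, 0, 0]
    - [0.5, 0.1, -0.005, -0.07, 0, 0, 0]

```text
clock: 12.78
position: [0.4233, 0.0926, 0.201]
ee_rot: [0.727, 0.687, 0.0, 0.0]
ft_force: [0.2, 0.5, -0.0]
grip_width: 0.5
```

```bash
python3 - <<'E'
from h import *
st(); p,P,T=blobs('wrist','w5.png'); print(to(.408,.155,.001))
E
```

```text
t 12.78 pos [0.4233 0.0926 0.201 ] f [ 0.2  0.5 -0. ] grip 0.5
px [450, 149] mid [0.406 0.231] topmid [0.405 0.231] ext [0.03  0.028] h 0.03 hsv [ 22.  97. 169.]
px [520, 153] mid [0.412 0.305] topmid [0.412 0.305] ext [0.018 0.018] h 0.023 hsv [ 23.  97. 164.]
px [377, 157] mid [0.408 0.155] topmid [0.408 0.155] ext [0.019 0.019] h 0.023 hsv [ 21. 100. 190.]
px [295, 164] mid [0.412 0.068] topmid [0.41  0.069] ext [0.029 0.032] h 0.031 hsv [ 23.  94. 202.]
px [154, 166] mid [ 0.404 -0.081] topmid [ 0.404 -0.081] ext [0.018 0.019] h 0.023 hsv [143. 159.  72.]
px [574, 316] mid [0.626 0.401] topmid [0.626 0.401] ext [0.04  0.037] h 0.016 hsv [31. 47. 36.]
px [343, 336] mid [0.632 0.111] topmid [0.632 0.111] ext [0.017 0.018] h 0.023 hsv [144. 159.  96.]
px [481, 346] mid [0.641 0.276] topmid [0.641 0.276] ext [0.018 0.015] h 0.036 hsv [ 30.  21. 217.]
([0.0618, -0.019, 0.2001], [0.02, -0.04, -0.08])
```

>>> servo_tool:
  motion:
    - [0.5, 0.05, -0.015, 0.03, 0, 0, 0]
    - [0.5, 0.062, -0.019, 0.09, 0, 0, 0]
    - [0.5, 0.062, -0.019, 0.14, 0, 0, 0]
    - [0.5, 0.062, -0.019, 0.175, 0, 0, 0]
    - [0.5, 0.062, -0.019, 0.193, 0, 0, 0]
    - [0.5, 0.062, -0.019, 0.2, 0, 0, 0]
    - [0.5, 0.062, -0.019, 0.2, 0, 0, 0]
    - [0, 0.062, -0.019, 0.2, 0, 0, 0]
    - [0, 0.062, -0.019, 0.2, 0, 0, 0]
    - [0, 0.062, -0.019, 0.2, 0, 0, 0]
    - [0, 0.062, -0.019, 0.2, 0, 0, 0]
    - [0, 0.062, -0.019, 0.18, 0, 0, 0]
    - [0, 0.062, -0.019, 0.13, 0, 0, 0]
    - [0, 0.062, -0.019, 0.08, 0, 0, 0]
    - [0, 0.062, -0.019, 0.06, 0, 0, 0]
    - [0, 0.062, -0.019, 0.06, 0, 0, 0]

```text
clock: 14.82
position: [0.4086, 0.1568, 0.1426]
ee_rot: [0.727, 0.687, 0.002, -0.0]
ft_force: [0.5, 0.6, -0.5]
grip_width: 0.275
```

```bash
python3 - <<'E'
from h import *
st(); print(to(.435,-.184,.141))
E
```

```text
t 14.82 pos [0.4086 0.1568 0.1426] f [ 0.5  0.6 -0.5] grip 0.275
([-0.3388, 0.0454, 0.0004], [0.14, -0.23, 0.01])
```

>>> servo_tool:
  motion:
    - [0, -0.06, 0.01, -0.01, 0, 0, 0]
    - [0, -0.12, 0.02, -0.01, 0, 0, 0]
    - [0, -0.18, 0.03, -0.01, 0, 0, 0]
    - [0, -0.24, 0.035, -0.01, 0, 0, 0]
    - [0, -0.3, 0.035, -0.01, 0, 0, 0]
    - [0, -0.339, 0.035, -0.01, 0, 0, 0]
    - [0, -0.339, 0.035, 0.03, 0, 0, 0]
    - [0, -0.339, 0.035, 0.075, 0, 0, 0]
    - [0, -0.339, 0.035, 0.09, 0, 0, 0]
    - [0, -0.339, 0.035, 0.09, 0, 0, 0]
    - [0.5, -0.339, 0.035, 0.09, 0, 0, 0]
    - [0.5, -0.339, 0.035, 0.09, 0, 0, 0]
    - [0.5, -0.339, 0.035, 0.09, 0, 0, 0]
    - [0.5, -0.339, 0.035, 0.03, 0, 0, 0]
    - [0.5, -0.339, 0.035, -0.03, 0, 0, 0]
    - [0.5, -0.28, 0.035, -0.06, 0, 0, 0]
    - [0.5, -0.22, 0.03, -0.06, 0, 0, 0]
    - [0.5, -0.16, 0.02, -0.06, 0, 0, 0]
    - [0.5, -0.1, 0.01, -0.06, 0, 0, 0]
    - [0.5, -0.04, 0, -0.06, 0, 0, 0]

```text
clock: 17.32
position: [0.4067, 0.1034, 0.2014]
ee_rot: [0.727, 0.687, 0.001, -0.0]
ft_force: [1.4, -0.2, -0.7]
grip_width: 0.498
```

>>> servo_tool:
  motion:
    - [0.5, 0.06, 0, 0, 0, 0, 0]
    - [0.5, 0.1, 0, 0, 0, 0, 0]
    - [0.5, 0.11, 0, 0, 0, 0, 0]
    - [0.5, 0.11, 0, 0, 0, 0, 0]

```text
clock: 17.82
position: [0.4132, 0.2109, 0.2008]
ee_rot: [0.726, 0.687, -0.0, 0.0]
ft_force: [-0.7, -0.9, -0.1]
grip_width: 0.501
```

```bash
python3 - <<'E'
from h import *
st(); p,P,T=blobs('wrist','w6.png'); print(to(.412,.305,.001))
E
```

```text
t 17.82 pos [0.4132 0.2109 0.2008] f [-0.7 -0.9 -0.1] grip 0.501
px [339, 165] mid [0.404 0.233] topmid [0.405 0.231] ext [0.029 0.03 ] h 0.03 hsv [ 22.  95. 201.]
px [408, 169] mid [0.412 0.306] topmid [0.412 0.306] ext [0.018 0.018] h 0.023 hsv [ 21.  99. 180.]
px [185, 178] mid [0.408 0.068] topmid [0.41  0.069] ext [0.029 0.027] h 0.03 hsv [ 20. 109. 138.]
px [49, 181] mid [ 0.404 -0.081] topmid [ 0.404 -0.081] ext [0.018 0.018] h 0.023 hsv [144. 159.  96.]
px [350, 259] mid [0.503 0.24 ] topmid [0.502 0.24 ] ext [0.033 0.024] h 0.045 hsv [ 28.  34. 144.]
px [351, 287] mid [0.534 0.239] topmid [0.534 0.239] ext [0.023 0.012] h 0.045 hsv [ 34.  30. 129.]
px [137, 302] mid [ 0.557 -0.018] topmid [ 0.555 -0.023] ext [0.016 0.032] h 0.021 hsv [ 49.  16. 168.]
px [309, 318] mid [0.593 0.189] topmid [0.593 0.188] ext [0.024 0.023] h 0.022 hsv [ 23. 100. 182.]
([0.0946, -0.0067, 0.1998], [0.0, 0.01, -0.05])
```

>>> servo_tool:
  motion:
    - [0.5, 0.05, -0.005, 0.03, 0, 0, 0]
    - [0.5, 0.095, -0.007, 0.08, 0, 0, 0]
    - [0.5, 0.095, -0.007, 0.135, 0, 0, 0]
    - [0.5, 0.095, -0.007, 0.175, 0, 0, 0]
    - [0.5, 0.095, -0.007, 0.193, 0, 0, 0]
    - [0.5, 0.095, -0.007, 0.2, 0, 0, 0]
    - [0.5, 0.095, -0.007, 0.2, 0, 0, 0]
    - [0, 0.095, -0.007, 0.2, 0, 0, 0]
    - [0, 0.095, -0.007, 0.2, 0, 0, 0]
    - [0, 0.095, -0.007, 0.2, 0, 0, 0]
    - [0, 0.095, -0.007, 0.2, 0, 0, 0]
    - [0, 0.095, -0.007, 0.18, 0, 0, 0]
    - [0, 0.095, -0.007, 0.13, 0, 0, 0]
    - [0, 0.095, -0.007, 0.08, 0, 0, 0]
    - [0, 0.095, -0.007, 0.05, 0, 0, 0]
    - [0, 0.05, -0.007, 0.045, 0, 0, 0]
    - [0, -0.01, -0.005, 0.045, 0, 0, 0]
    - [0, -0.07, 0, 0.045, 0, 0, 0]
    - [0, -0.13, 0.005, 0.045, 0, 0, 0]
    - [0, -0.19, 0.01, 0.045, 0, 0, 0]

```text
clock: 20.38
position: [0.4126, 0.0191, 0.1564]
ee_rot: [0.727, 0.687, 0.001, -0.0]
ft_force: [0.5, 0.6, 0.1]
grip_width: 0.268
```

```bash
python3 - <<'E'
from h import *
st(); print(to(.43,-.184,.156))
E
```

```text
t 20.38 pos [0.4126 0.0191 0.1564] f [0.5 0.6 0.1] grip 0.268
([-0.2018, 0.0288, -0.0001], [0.06, -0.13, -0.01])
```

>>> servo_tool:
  motion:
    - [0, -0.06, 0.01, 0, 0, 0, 0]
    - [0, -0.12, 0.03, 0, 0, 0, 0]
    - [0, -0.18, 0.04, 0, 0, 0, 0]
    - [0, -0.202, 0.04, 0.02, 0, 0, 0]
    - [0, -0.202, 0.04, 0.07, 0, 0, 0]
    - [0, -0.202, 0.04, 0.1, 0, 0, 0]
    - [0, -0.202, 0.04, 0.1, 0, 0, 0]
    - [0.5, -0.202, 0.04, 0.1, 0, 0, 0]
    - [0.5, -0.202, 0.04, 0.1, 0, 0, 0]
    - [0.5, -0.202, 0.04, 0.1, 0, 0, 0]
    - [0.5, -0.202, 0.04, 0.04, 0, 0, 0]
    - [0.5, -0.202, 0.04, -0.02, 0, 0, 0]
    - [0.5, -0.16, 0.04, -0.06, 0, 0, 0]
    - [0.5, -0.1, 0.045, -0.08, 0, 0, 0]
    - [0.5, -0.04, 0.05, -0.09, 0, 0, 0]
    - [0.5, 0.02, 0.06, -0.09, 0, 0, 0]
    - [0.5, 0.08, 0.07, -0.09, 0, 0, 0]
    - [0.5, 0.14, 0.09, -0.09, 0, 0, 0]
    - [0.5, 0.175, 0.097, -0.09, 0, 0, 0]
    - [0.5, 0.175, 0.097, -0.09, 0, 0, 0]

```text
clock: 22.88
position: [0.5189, 0.1947, 0.2451]
ee_rot: [0.724, 0.689, -0.001, 0.001]
ft_force: [-0.6, -0.0, 0.4]
grip_width: 0.5
```

```bash
python3 - <<'E'
from h import *
st(); p,P,T=blobs('wrist','w7.png'); np.save('w7.npy',P)
for t in ['sleeve_a','small_a']: print(t,find('wrist',t,T))
print(to(.594,.188,.003))
E
```

```text
t 22.88 pos [0.5189 0.1947 0.2451] f [-0.6 -0.   0.4] grip 0.5
px [347, 62] mid [0.404 0.232] topmid [0.404 0.231] ext [0.03  0.032] h 0.03 hsv [ 26.  85. 206.]
px [200, 77] mid [0.411 0.069] topmid [0.41  0.069] ext [0.033 0.025] h 0.03 hsv [ 24.  94. 184.]
px [69, 78] mid [ 0.404 -0.081] topmid [ 0.405 -0.081] ext [0.018 0.019] h 0.023 hsv [143. 163.  87.]
px [317, 224] mid [0.593 0.189] topmid [0.593 0.189] ext [0.023 0.023] h 0.022 hsv [ 25.  91. 194.]
px [482, 238] mid [0.626 0.401] topmid [0.626 0.402] ext [0.038 0.037] h 0.016 hsv [27. 49. 41.]
sleeve_a [([0.5942, 0.1863, 0.0173], 0.61)]
small_a [([0.3974, 0.4204, 0.0103], 0.84), ([0.4049, -0.0742, 0.0083], 0.74)]
([0.0031, 0.0747, 0.2431], [0.02, 0.0, -0.07])
```

View pics/w7.png

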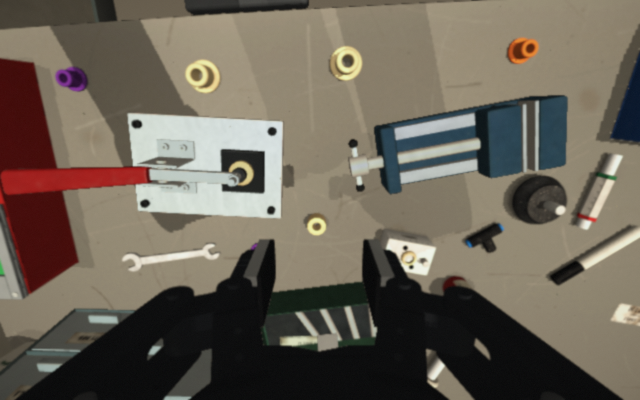

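The sleeve is at (317,224), clear on all sides. Both good bushes stand untouched at (202,76) and (346,63), and the front row is cleared.

>>> servo_tool:
  motion:
    - [0.5, 0, 0.04, 0.03, 0, 0, 0]
    - [0.5, 0, 0.075, 0.08, 0, 0, 0]
    - [0.5, 0, 0.075, 0.14, 0, 0, 0]
    - [0.5, 0, 0.075, 0.19, 0, 0, 0]
    - [0.5, 0, 0.075, 0.225, 0, 0, 0]
    - [0.5, 0, 0.075, 0.242, 0, 0, 0]
    - [0.5, 0, 0.075, 0.242, 0, 0, 0]
    - [0, 0, 0.075, 0.242, 0, 0, 0]
    - [0, 0, 0.075, 0.242, 0, 0, 0]
    - [0, 0, 0.075, 0.242, 0, 0, 0]
    - [0, 0, 0.075, 0.242, 0, 0, 0]
    - [0, 0, 0.075, 0.22, 0, 0, 0]
    - [0, 0, 0.075, 0.17, 0, 0, 0]
    - [0, 0, 0.075, 0.11, 0, 0, 0]
    - [0, 0, 0.075, 0.05, 0, 0, 0]
    - [0, 0, 0.07, 0.01, 0, 0, 0]
    - [0, 0, 0.07, 0.01, 0, 0, 0]

```text
clock: 25.15
position: [0.5904, 0.1861, 0.2408]
ee_rot: [0.727, 0.687, 0.003, 0.001]
ft_force: [0.5, -0.4, -0.7]
grip_width: 0.255
```

```bash
python3 - <<'E'
from h import *
st(); print(to(.435,-.184,.2))
E
```

```text
t 25.15 pos [0.5904 0.1861 0.2408] f [ 0.5 -0.4 -0.7] grip 0.255
([-0.3785, -0.1346, 0.0386], [0.33, -0.23, -0.03])
```

>>> servo_tool:
  motion:
    - [0, -0.04, -0.04, 0, 0, 0, 0]
    - [0, -0.09, -0.07, 0, 0, 0, 0]
    - [0, -0.14, -0.1, 0, 0, 0, 0]
    - [0, -0.2, -0.12, 0, 0, 0, 0]
    - [0, -0.26, -0.135, 0.02, 0, 0, 0]
    - [0, -0.32, -0.135, 0.04, 0, 0, 0]
    - [0, -0.379, -0.135, 0.06, 0, 0, 0]
    - [0, -0.379, -0.135, 0.1, 0, 0, 0]
    - [0, -0.379, -0.135, 0.15, 0, 0, 0]
    - [0, -0.379, -0.135, 0.18, 0, 0, 0]
    - [0, -0.379, -0.135, 0.18, 0, 0, 0]
    - [0.5, -0.379, -0.135, 0.18, 0, 0, 0]
    - [0.5, -0.379, -0.135, 0.18, 0, 0, 0]
    - [0.5, -0.379, -0.135, 0.18, 0, 0, 0]
    - [0.5, -0.379, -0.135, 0.12, 0, 0, 0]
    - [0.5, -0.379, -0.135, 0.06, 0, 0, 0]
    - [0.2, -0.379, -0.135, 0.0, 0, 0, 0]
    - [0.0, -0.37, -0.135, -0.0, 0, 0, 0]
    - [0.0, -0.37, -0.135, -0.0, 0, 0, 0]

```text
clock: 27.52
position: [0.4349, -0.1752, 0.2376]
ee_rot: [0.726, 0.688, 0.003, 0.001]
ft_force: [-0.2, 0.1, -0.5]
grip_width: 0.003
```

```bash
python3 - <<'E'
from h import *
st(); p,P,T=blobs('wrist','w8.png')
cv2.imwrite('pics/w8c.png',cv2.resize(p[120:320,160:640],None,fx=1.6,fy=1.6))
p,P,T=blobs('top','top2.png')
print(to(.503,-.188,.2))
E
```

```text
t 27.52 pos [ 0.4349 -0.1752  0.2376] f [-0.2  0.1 -0.5] grip 0.003
px [529, 135] mid [0.412 0.068] topmid [0.41  0.068] ext [0.029 0.028] h 0.031 hsv [ 23.  93. 173.]
px [398, 136] mid [ 0.404 -0.082] topmid [ 0.405 -0.082] ext [0.018 0.018] h 0.023 hsv [145. 144. 132.]
px [536, 299] mid [0.634 0.11 ] topmid [0.634 0.11 ] ext [0.02  0.018] h 0.024 hsv [145. 148. 100.]
px [214, 164] mid [0.623 0.402] topmid [0.623 0.404] ext [0.035 0.035] h 0.019 hsv [25. 46. 60.]
px [330, 238] mid [0.408 0.07 ] topmid [0.408 0.07 ] ext [0.031 0.028] h 0.031 hsv [ 26.  94. 204.]
px [272, 241] mid [0.401 0.233] topmid [0.401 0.23 ] ext [0.031 0.031] h 0.034 hsv [ 27.  92. 197.]
([-0.0085, 0.0701, 0.0354], [0.01, -0.07, 0.0])
```

View pics/w8c.png

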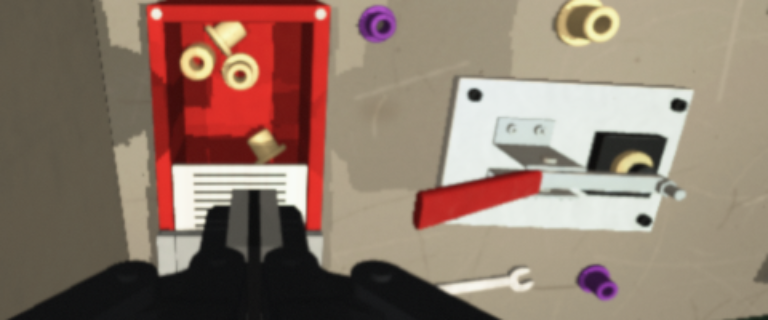

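All four rejects lie in the well. Both good bushes are in place (the top view also gives (0.408,0.070) and (0.401,0.233)). Now closing.

>>> servo_tool:
  motion:
    - [0, -0.009, 0.05, 0, 0, 0, 0]
    - [0, -0.009, 0.067, 0.04, 0, 0, 0]
    - [0, -0.009, 0.067, 0.1, 0, 0, 0]
    - [0, -0.009, 0.067, 0.14, 0, 0, 0]
    - [0, -0.009, 0.067, 0.152, 0, 0, 0]
    - [0, -0.009, 0.067, 0.156, 0, 0, 0]
    - [0, -0.009, 0.067, 0.158, 0, 0, 0]
    - [0, -0.009, 0.067, 0.159, 0, 0, 0]
    - [0, -0.009, 0.067, 0.16, 0, 0, 0]
    - [0, -0.009, 0.067, 0.16, 0, 0, 0]

```text
clock: 28.88
position: [0.5012, -0.1883, 0.0785]
ee_rot: [0.726, 0.687, 0.002, 0.001]
ft_force: [-6.8, 3.4, 21.3]
grip_width: 0.001
```

>>> servo_tool:
  motion:
    - [0, 0, -0.01, 0, 0, 0, 0]
    - [0, 0, -0.02, 0, 0, 0, 0]
    - [0, 0, -0.03, 0, 0, 0, 0]
    - [0, 0, -0.04, 0, 0, 0, 0]
    - [0, 0, -0.05, 0, 0, 0, 0]
    - [0, 0, -0.06, 0, 0, 0, 0]
    - [0, 0, -0.07, 0, 0, 0, 0]
    - [0, 0, -0.08, 0, 0, 0, 0]
    - [0, 0, -0.087, 0, 0, 0, 0]
    - [0, 0, -0.091, 0, 0, 0, 0]
    - [0, 0, -0.093, 0, 0, 0, 0]
    - [0, 0, -0.093, 0, 0, 0, 0]

```text
clock: 30.38
position: [0.4112, -0.1833, 0.0785]
ee_rot: [0.726, 0.687, 0.003, 0.003]
ft_force: [4.8, 2.4, 18.0]
grip_width: 0.006
```

>>> servo_tool:
  motion:
    - [0, 0, 0, -0.04, 0, 0, 0]
    - [0, 0, 0, -0.1, 0, 0, 0]
    - [0, 0, 0.02, -0.15, 0, 0, 0]
    - [0, 0, 0.06, -0.16, 0, 0, 0]
    - [0, -0.0, 0.08, -0.16, 0, 0, 0]
    - [0, -0.0, 0.08, -0.16, 0, 0, 0]

```text
clock: 31.12
position: [0.4889, -0.1872, 0.2363]
ee_rot: [0.726, 0.688, -0.001, 0.001]
ft_force: [-0.9, 0.0, -0.4]
grip_width: -0.0
```

```bash
python3 - <<'E'
from h import *
st(); p,d,T=shot('wrist','w9.png'); P=cloud('wrist',d,T)
t=np.radians(-3.2); by=np.array([np.cos(t),np.sin(t)]); bx=np.array([np.sin(t),-np.cos(t)])
rel=P[...,:2]-np.array([.5077,-.188]); X=rel@bx; Y=rel@by
for y in np.arange(-.125,-.02,.004):
    m=(abs(X)<.03)&(abs(Y-y)<.002)&(P[...,2]<.1); print(round(y,3), round(np.median(P[m][:,2]),3) if m.sum() else '',end='; ')
print('\ntag',find('wrist','tag_pad',T,2))
shot('scene','s2.png'); T2=w_from_c('scene'); print('scene tag',find('scene','tag_pad',T2,2))
print(to(.580,-.211,.1))
E
```

```text
t 31.12 pos [ 0.4889 -0.1872  0.2363] f [-0.9  0.  -0.4] grip -0.0
-0.125 0.078; -0.121 0.079; -0.117 0.078; -0.113 0.079; -0.109 0.079; -0.105 0.079; -0.101 0.079; -0.097 0.079; -0.093 0.079; -0.089 0.079; -0.085 0.079; -0.081 0.079; -0.077 0.079; -0.073 0.079; -0.069 0.079; -0.065 0.079; -0.061 0.079; -0.057 0.079; -0.053 0.079; -0.049 0.079; -0.045 0.079; -0.041 0.079; -0.037 0.079; -0.033 0.079; -0.029 0.079; -0.025 0.079; -0.021 0.079; 
tag [([0.5644, -0.2269, 0.0904], 0.47)]
scene tag [([0.5796, -0.2118, 0.0931], 0.76)]
([-0.0175, 0.0953, 0.1358], [-0.0, -0.08, -0.1])
```

>>> servo_tool:
  motion:
    - [0, -0.01, 0.05, 0, 0, 0, 0]
    - [0, -0.018, 0.09, 0.02, 0, 0, 0]
    - [0, -0.018, 0.094, 0.07, 0, 0, 0]
    - [0, -0.018, 0.094, 0.12, 0, 0, 0]
    - [0, -0.018, 0.094, 0.138, 0, 0, 0]
    - [0, -0.018, 0.094, 0.144, 0, 0, 0]
    - [0, -0.018, 0.094, 0.147, 0, 0, 0]
    - [0, -0.018, 0.094, 0.149, 0, 0, 0]
    - [0, -0.018, 0.094, 0.149, 0, 0, 0]

```text
clock: 32.45
position: [0.5807, -0.2115, 0.0891]
ee_rot: [0.727, 0.687, 0.001, 0.001]
ft_force: [-2.6, 0.2, 12.3]
grip_width: -0.002
```

Contact at z = 0.089 with 12 N. Dragging along box -x, which is tool +x.

>>> servo_tool:
  motion:
    - [0, 0.005, 0, 0.0005, 0, 0, 0]
    - [0, 0.012, 0, 0.0005, 0, 0, 0]
    - [0, 0.019, 0, 0.0005, 0, 0, 0]
    - [0, 0.026, 0, 0.0005, 0, 0, 0]
    - [0, 0.033, 0, 0.0005, 0, 0, 0]
    - [0, 0.039, 0, 0.0005, 0, 0, 0]
    - [0, 0.042, 0, 0.0005, 0, 0, 0]
    - [0, 0.043, 0, 0.0005, 0, 0, 0]
    - [0, 0.043, 0, 0.0005, 0, 0, 0]

```text
clock: 33.58
position: [0.5835, -0.1706, 0.0891]
ee_rot: [0.727, 0.687, 0.0, 0.003]
ft_force: [-1.4, -6.2, 12.1]
grip_width: -0.001
```

>>> servo_tool:
  motion:
    - [0, 0, 0, -0.04, 0, 0, 0]
    - [0, 0, 0, -0.1, 0, 0, 0]
    - [0, 0.03, -0.04, -0.15, 0, 0, 0]
    - [0, 0.09, -0.09, -0.15, 0, 0, 0]
    - [0, 0.15, -0.14, -0.15, 0, 0, 0]
    - [0, 0.2, -0.17, -0.15, 0, 0, 0]
    - [0, 0.25, -0.19, -0.15, 0, 0, 0]
    - [0, 0.25, -0.19, -0.15, 0, 0, 0]

```text
clock: 34.58
position: [0.418, 0.07, 0.2386]
ee_rot: [0.727, 0.687, 0.003, -0.001]
ft_force: [0.0, 1.2, -0.1]
grip_width: -0.001
```

```bash
python3 - <<'E'
from h import *
st(); p,P,T=blobs('top','top3.png'); print('tag',find('top','tag_pad',T,2))
b,_,_=shot('scene','s3.png')
a=cv2.resize(p[140:260,180:460],(760,326)); c=cv2.resize(b[190:350,200:560],(560,249))
cv2.imwrite('pics/fin.png',np.vstack([a,cv2.copyMakeBorder(c,0,0,0,200,0)]))
E
```

```text
t 34.58 pos [0.418  0.07   0.2386] f [ 0.   1.2 -0.1] grip -0.001
px [214, 164] mid [0.625 0.402] topmid [0.625 0.402] ext [0.034 0.036] h 0.019 hsv [25. 45. 59.]
px [272, 240] mid [0.404 0.233] topmid [0.407 0.232] ext [0.031 0.031] h 0.033 hsv [ 27.  92. 195.]
tag [([0.5809, -0.1725, 0.0861], 0.79)]
```

View pics/fin.png

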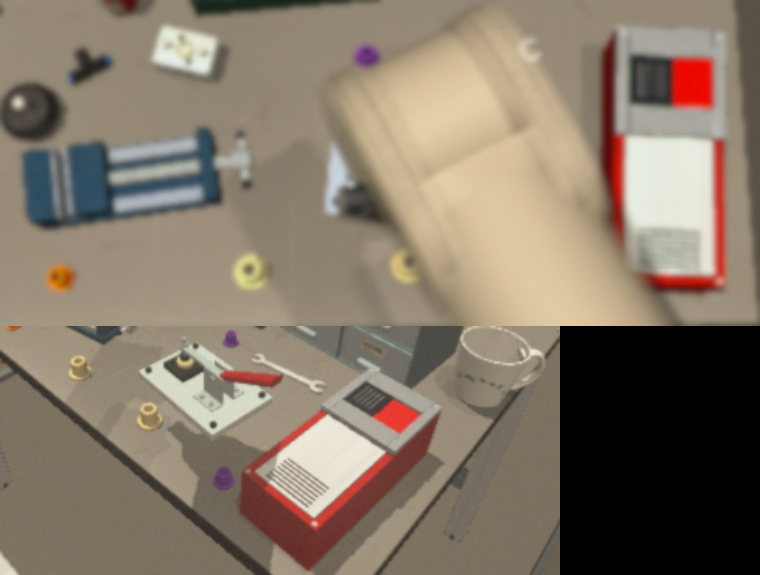

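Red now shows fully, with the tag at (650,82) in the top crop. The cover is shut, both good bushes are standing and the robot is clear.

```bash
python3 -c "
from h import *
print(ticket.hand_in())"
```

```text
the job is handed in; nothing more can be done
None
```

The job is done and handed in at about 35 s of robot time; the hand-in gave no verdict.

- **Sorting:** I slid the cover open, then put the four faulty bushes on the bench, three undersize and one plain sleeve, into the box. A wrist picture just before shutting the cover showed all four in the well.
- **Cover and tag:** I slid the cover shut and pushed the tag across. The depth readings show the cover level with no gap. The tag moved about 40 mm and red shows in both final pictures.
- **Good bushes:** Both stand upright within about 5 mm of their starting places. The one nearer the box was partly hidden by the arm in the final top view, but the side view shows it standing.
- **Forces:** The highest force read was about 34 N, when the fingers first pressed on the cover. The robot was clear of everything at the end.

No check failed. The wrist network's tag position while the fingers hid it was about 20 mm off from the other views, so I did not use it.

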